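# Start the exposure unit by its three switches

## Task

Start up the print exposure unit with a fingertip on the three black switch boxes: lightly press down the round key (fan), then the straight bar key (vacuum), then the cross-shaped key (lamp), in that order, each all the way down so that it stays down. The boxes are loose and are only to be touched: do not grip, pick up, tip or shove them, and leave the things standing around where they are.

Things in the scene. Friction and masses are not known exactly. Their poses are not given: they have to be found in the camera images.
- switch_round: the cooling fan's switch: a loose black box 80x80x34 mm of 0.6 kg standing on rubber feet, with a round disc cap 42 mm across of white plastic in the middle of its top. Origin at the centre of its underside, z up. The three boxes and cap materials are alike; only the cap shapes differ.
- key_round (a joint): how far this key is pushed down, m: 0 up (cap top 66 mm above the table), 0.012 fully down (cap top at 54 mm when let go). It slides with 2.5 N friction and a little damping, has no return spring and stays where left; starts 0 to 2 mm down. Under the cap a soft rubber cushion gives 0.7 mm per N (at most 9 mm), so while pushed the cap stands 2 mm or more lower; that comes back on release.
- cap_round (a point): centre of the top face of the cooling fan's cap (a round disc cap 42 mm across, 8 mm thick); it goes down with the key and its cushion
- switch_bar: the vacuum pump's switch: a loose black box 80x80x34 mm of 0.6 kg standing on rubber feet, with a single straight bar cap 62 mm long (along its x) and 18 mm wide of white plastic in the middle of its top. Origin at the centre of its underside, z up. The three boxes and cap materials are alike; only the cap shapes differ.
- key_bar (a joint): how far this key is pushed down, m: 0 up (cap top 66 mm above the table), 0.012 fully down (cap top at 54 mm when let go). It slides with 2.5 N friction and a little damping, has no return spring and stays where left; starts 0 to 2 mm down. Under the cap a soft rubber cushion gives 0.7 mm per N (at most 9 mm), so while pushed the cap stands 2 mm or more lower; that comes back on release.
- cap_bar (a point): centre of the top face of the vacuum pump's cap (a single straight bar cap 62 mm long (along its x) and 18 mm wide, 8 mm thick); it goes down with the key and its cushion
- switch_cross: the lamp's switch: a loose black box 80x80x34 mm of 0.6 kg standing on rubber feet, with a plus-shaped cap: two crossed bars, each 62 mm long and 18 mm wide of white plastic in the middle of its top. Origin at the centre of its underside, z up. The three boxes and cap materials are alike; only the cap shapes differ.
- key_cross (a joint): how far this key is pushed down, m: 0 up (cap top 66 mm above the table), 0.012 fully down (cap top at 54 mm when let go). It slides with 2.5 N friction and a little damping, has no return spring and stays where left; starts 0 to 2 mm down. Under the cap a soft rubber cushion gives 0.7 mm per N (at most 9 mm), so while pushed the cap stands 2 mm or more lower; that comes back on release.
- cap_cross (a point): centre of the top face of the lamp's cap (a plus-shaped cap: two crossed bars, each 62 mm long and 18 mm wide, 8 mm thick); it goes down with the key and its cushion
- dropper: small brown glass bottle with a black cap, 33 mm across, 75 mm tall; loose bystander, origin at the centre of its underside
- timer: wind-up minute timer, 58 mm across, 49 mm tall; loose bystander, origin at the centre of its underside
- eraser: eraser, 22x51x12 mm (x, y, z); loose bystander, origin at the centre of its underside

How it is judged:
By the outcome, as a careful person would: the job done as asked, in the order asked, and still so for the second after the job is handed in, with the robot touching nothing.
It also fails if it takes over 43 s, if anything falls off the work surface, if the arm or the gripper's body presses on something with over 40 N, if the wrist force passes 120 N, or if a joint passes its speed limit or range.

## Robot

A 6-joint arm with a two-finger parallel gripper is mounted at the origin on a cart in front of the work surface, level with it; the furniture and walls round the work are solid. World frame = base frame: x ahead of the robot, y to its left, z up, the work surface at z = 0. Lengths are in mm, angles in degrees, forces in N, time in s.
With the tool pointing down it reaches from about 300 to 850 mm from the base axis. Payload 4.2 kg.
Tool frame: the origin (TCP) lies between the finger pads; the fingertips stand 14 mm ahead of it and the grasp point (between the pads) lies 5 mm behind it (env.finger_overhang is the distance from the TCP to the fingertips, in mm); z points along the fingers, y is the line along which they close (so a half turn about z gives the same grasp; the last joint's range is limited). The gripper opens to 91 mm and grips with 3 to 60 N. Pads are 32 mm wide; open, the fingers measure 118 mm over their backs; the gripper's body (76 mm by 178 mm) begins 60 mm behind the grasp point.
Start: joints at [-67.953, 18.312, 89.639, -0, 72.044, -1.146], TCP at [226.459, -528.543, 227.976] pointing down, gripper open.
Joint ranges: [-177.97, 177.97], [-48.28, 115.42], [12.27, 149.76], [-77.06, 257.06], [2.81, 150.46], [-146.56, 146.56]. Speed limits (degrees/s): [147.25, 147.25, 180, 180, 180, 180].

## Interface

Orientations are given as [roll, pitch, yaw] about the fixed x, y, z axes, in that order (R = Rz(yaw) Ry(pitch) Rx(roll)).
In Python, from workcell import status, cams, env, finder gives the robot as it stands.
- The arm moves only by the tool apply_moves, never from a script. Its argument "increments" is a list of rows, each a list of 7 numbers: the opening, from -1 (shut) to 1 (fully open), then the shift along the world's x, y, z in m, then the turn, a rotation vector about the world's x, y, z in degrees. In form: [[gripper, x, y, z, ax, ay, az], ...]. A call has 1 to 5 rows; each row shifts and turns the commanded pose from where the row before left it; what a row does not reach is not made up. A row lasts 1/12 s, in which the tool goes at most 41.7 mm and 7.16 degrees, less where a joint would pass 70% of its speed; a pose out of reach is approached as far as the arm can. A call with a gripper value outside its range is refused whole. The fingers move at their own pace and stop on an object; "newtons" is the grip in N (left out, the last holds). Time passes only in rows, so rows that do not move let the fingers close. It gives the time, the measured TCP pose, the force, the opening and the grip force at its end, in the units of the state.
- status.state(): the state, without advancing time (a new reading comes with each control period).
- cams.grab_frame(name): name is "scene" or "top" or "wrist"; returns a dict with "color" (420x560x3 uint8, red, green, blue), "intrinsics" (3x3 intrinsics, pixels), "R" (3x3) and "t" (3): a world point X has camera coordinates R X + t. Camera axes: x right, y down, z forward; pixel columns grow to the right and rows downward; lengths in mm; the calibration is good to about 2 mm. A picture is of the moment at which its call begins. There is no depth.
- env.job_done(): hands the job in; it is judged then, once.
Trained networks look in the newest picture that a camera, given by its name, has taken for a name from the list of things; names that differ only in an ending like _2 or _b are one class to them, and where a whole thing is asked for, a point or a joint stands for the part that bears it (a point fixed in the world has none). Each returns a list of dicts, best first, with "score" (0 to 1); they miss things now and then, are a little off and sometimes report something else, mostly with a low value. They report only what shows in the picture. A call takes as long as a camera call.
- finder.boxes_of(query, camera): "rect" ([left, top, width, height] in pixels, round what is visible of it).
- finder.trace(query, camera): "pixels" (420x560 bool, what is visible of it) and "rect" ([left, top, width, height] in pixels, round what is visible of it).
The state is a dict: "time_s": time; "qpos": joint angles; "qvel": joint speeds; "effort": joint torques, N m; "ee_pos": TCP position; "ee_rot": TCP orientation; "force": force on the tool from outside, world axes, zero at the start; "torque": the same for the moment, N m; "gripper_width": finger opening in mm; "gripper_force": force on a finger pad.
Only numpy, scipy, OpenCV 4.12 (cv2) and the standard library are available. Lean on these libraries where they do the work, as an engineer would, in place of code of your own. Each camera call takes 0.05 s, during which the arm holds its last target. There are 200 camera calls.

## Working session

There is one attempt and no reset: what is moved stays moved. The work goes in short steps, Python scripts to look and compute and a tool call to move; the robot and the scene stay as the last step left them, time stands still between calls to the robot, and variables do not carry over. Pictures are saved under pics/ and viewed, at most 10 in all, crops included, and the job is handed in when it is done.

Besides the shell and the picture viewer there is one more tool, called after "Call:" as name([rows], argument=value, ...), one row to a line, values as JSON. apply_moves: Moves the arm, as the interface text tells. Its arguments: {"type":"object","properties":{"increments":{"type":"array","items":{"type":"array","items":{"type":"number"}}},"newtons":{"type":"number"}},"required":["increments"]}

```bash
mkdir -p pics; ls
cat > h.py <<'E'
import numpy as np, cv2
from workcell import status, cams, env, finder
def save(n,f): cv2.imwrite(f'pics/{n}.png',cv2.cvtColor(f['color'],cv2.COLOR_RGB2BGR))
def ray(f,u,v,z):
    K,R,t=map(np.array,(f['intrinsics'],f['R'],f['t']))
    c=-R.T@t; d=R.T@np.linalg.inv(K)@np.array([u,v,1.])
    return c+d*(z-c[2])/d[2]
E
python3 - <<'E'
from h import *
for c in ("top","scene"):
    f=cams.grab_frame(c); save(c+'0',f)
    for q in ("cap_round","cap_bar","cap_cross","switch_round","switch_bar","switch_cross","dropper","timer","eraser"):
        for r in finder.boxes_of(q,c)[:3]:
            l,t,w,h=r['rect']; print(c,q,round(r['score'],2),[round(x) for x in r['rect']],ray(f,l+w/2,t+h/2,65).round(),)
print(status.state())
E
```

```text
pics
top cap_round 0.86 [356, 183, 22, 19] [566.  21.  65.]
top cap_bar 0.54 [200, 214, 14, 30] [488. 365.  65.]
top cap_cross 0.91 [266, 195, 27, 22] [538. 210.  65.]
top switch_round 0.91 [342, 170, 43, 43] [568.  28.  65.]
top switch_round 0.66 [188, 209, 45, 41] [485. 358.  65.]
top switch_bar 0.6 [187, 210, 47, 41] [484. 357.  65.]
top switch_cross 0.88 [262, 189, 39, 42] [529. 206.  65.]
top dropper 0.8 [339, 125, 18, 22] [694.  59.  65.]
top timer 0.98 [257, 114, 28, 28] [712. 230.  65.]
top timer 0.18 [199, 211, 14, 35] [489. 367.  65.]
top eraser 0.53 [336, 286, 26, 12] [355.  63.  65.]
scene cap_round 0.65 [337, 179, 22, 11] [572.  19.  65.]
scene cap_bar 0.67 [209, 260, 9, 27] [481. 372.  65.]
scene cap_bar 0.39 [263, 214, 30, 23] [533. 212.  65.]
scene cap_cross 0.74 [264, 216, 29, 25] [527. 214.  65.]
scene switch_round 0.63 [324, 180, 44, 37] [537.  46.  65.]
scene switch_bar 0.8 [190, 259, 48, 45] [465. 377.  65.]
scene switch_bar 0.42 [324, 181, 44, 36] [536.  44.  65.]
scene switch_cross 0.8 [258, 215, 46, 44] [504. 218.  65.]
scene switch_cross 0.5 [326, 180, 42, 39
[... 281 characters left out ...]
. 225.  65.]
{'time_s': 1.0, 'qpos': array([-6.79523684e+01,  1.83104144e+01,  8.96386673e+01,  3.94310055e-04,
        7.20440331e+01, -1.14670495e+00]), 'qvel': array([-0.06816708, -0.01904882, -0.0212936 ,  0.0369361 , -0.00274738,
        0.06734618]), 'effort': array([-3.92658221e-04, -4.12360203e+01, -2.32236886e+01,  7.28117628e-02,
        3.78531811e-02,  1.66254739e-05]), 'ee_pos': array([ 226.46556025, -528.54162744,  227.9930902 ]), 'ee_rot': array([ 1.79993109e+02, -2.37256033e-04,  2.31942150e+01]), 'force': array([1.81837502e-05, 3.30917843e-01, 4.54748320e-01]), 'torque': array([ 0.03456986,  0.05894117, -0.02911041]), 'gripper_force': 0.0, 'gripper_width': 91.06430439124412}
```

View pictures.

Run:
```python
import cv2
a=cv2.imread('pics/top0.png')[100:310,150:430]; b=cv2.imread('pics/scene0.png')[120:330,150:430]
cv2.imwrite('pics/both0.png',cv2.vconcat([cv2.resize(x,None,fx=1.42,fy=1.42,interpolation=3) for x in (a,b)]))
```

```text
(no output)
```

View pics/both0.png

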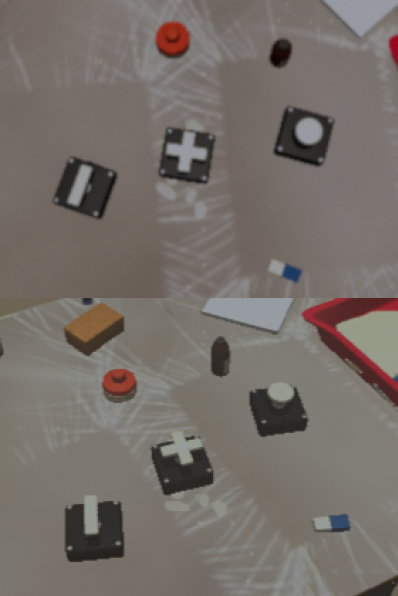

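View pics/top0.png

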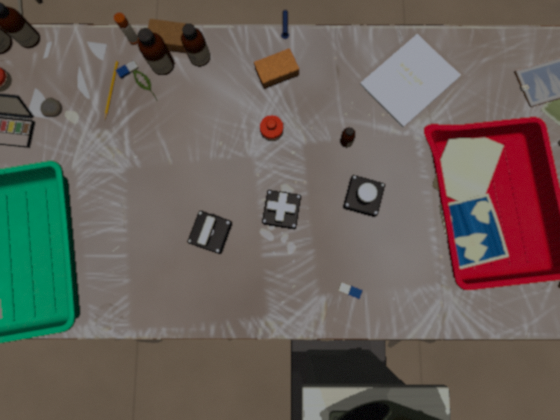

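```bash
cat >> h.py <<'E'
def cap(f,rect):
    l,t,w,h=[int(round(x)) for x in rect]; g=f['color'].min(2).astype(np.uint8)
    l0,t0=max(l-4,0),max(t-4,0); s=g[t0:t+h+4,l0:l+w+4]
    th,m=cv2.threshold(s,0,255,cv2.THRESH_OTSU)
    n,lab,st,ce=cv2.connectedComponentsWithStats(m)
    k=1+np.argmax(st[1:,4]); return ce[k]+[l0,t0],st[k]
E
python3 - <<'E'
from h import *
R={'top':{'round':[356,183,22,19],'bar':[199,212,15,34],'cross':[266,195,27,22]}}
f=cams.grab_frame('top')
for k,r in R['top'].items():
    c,st=cap(f,r); print(k,c.round(1),st,ray(f,*c,65).round(1))
f=cams.grab_frame('scene')
for k,r in {'round':(337,179,22,11),'bar':(209,260,9,27),'cross':(264,216,29,25)}.items():
    c,st=cap(f,r); print(k,c.round(1),st,ray(f,*c,65).round(1))
E
```

```text
round [367.1 191.8] [  6   4  19  19 286] [568.9  19.8  65. ]
bar [205.8 229.9] [  2   8  18  29 255] [485.4 367.8  65. ]
cross [281.5 205.3] [  5   0  30  30 438] [538.8 205.9  65. ]
round [348.2 182.2] [  0   0  30  19 434] [576.6  16.   65. ]
bar [213.4 268.6] [  0   0  17  30 356] [491.5 368.2  65. ]
cross [278.2 221.1] [  0   0  37  25 632] [543.4 205.1  65. ]
```

Call:
apply_moves([
  [-1, 0.02, 0.036, 0, 0, 0, 0],
  [-1, 0.02, 0.036, 0, 0, 0, 0],
  [-1, 0.02, 0.036, 0, 0, 0, 0],
  [-1, 0.02, 0.036, 0, 0, 0, 0],
  [-1, 0.02, 0.036, 0, 0, 0, 0],
])

```text
time_s: 1.52
ee_pos: [326.9, -346.9, 228.1]
ee_rot: [180.0, -0.0, 23.1]
force: [0.6, -0.6, -0.7]
gripper_width: 60.9
gripper_force: 0.0
```

Call:
apply_moves([
  [-1, 0.022, 0.034, 0, 0, 0, 0],
  [-1, 0.022, 0.034, 0, 0, 0, 0],
  [-1, 0.022, 0.034, 0, 0, 0, 0],
  [-1, 0.022, 0.034, 0, 0, 0, 0],
  [-1, 0.022, 0.034, 0, 0, 0, 0],
])

```text
time_s: 1.93
ee_pos: [437.2, -176.7, 228.3]
ee_rot: [180.0, -0.0, 23.2]
force: [1.1, -0.6, 0.5]
gripper_width: 27.2
gripper_force: 0.0
```

Call:
apply_moves([
  [-1, 0.022, 0.034, 0, 0, 0, 0],
  [-1, 0.022, 0.034, 0, 0, 0, 0],
  [-1, 0.022, 0.034, -0.02, 0, 0, 0],
  [-1, 0.022, 0.034, -0.02, 0, 0, 0],
  [-1, 0.022, 0.034, -0.02, 0, 0, 0],
])

```text
time_s: 2.35
ee_pos: [542.3, -14.5, 172.4]
ee_rot: [180.0, -0.1, 23.2]
force: [0.3, 0.2, 1.3]
gripper_width: 0.7
gripper_force: 0.0
```

Run:
```python
from h import *
f=cams.grab_frame('wrist'); save('w1',f)
s=status.state(); print(s['ee_pos'],s['ee_rot'],s['force'],s['gripper_width'])
for q in ("cap_round","switch_round"):
    for r in finder.trace(q,'wrist')[:2]:
        l,t,w,h=r['rect']; ys,xs=np.nonzero(r['pixels']); print(q,r['score'],r['rect'],ray(f,l+w/2,t+h/2,65).round(1),ray(f,xs.mean(),ys.mean(),65).round(1))
```

```text
[544.01365708  -9.34974592 168.38153992] [-1.79722352e+02 -2.73147425e-02  2.33659451e+01] [ 3.37302336  3.39690685 -1.44623213] 0.161163924472141
cap_round 0.65 [238.2, 143.8, 50.2, 49.9] [567.8  18.7  65. ] [569.5  17.3  65. ]
switch_round 0.7 [6.9, 59.9, 127.8, 111.9] [545.4 184.3  65. ] [547.9 182.   65. ]
switch_round 0.56 [214.3, 104.1, 109.5, 110.8] [577.4  17.1  65. ] [576.2  18.1  65. ]
```

View pics/w1.png

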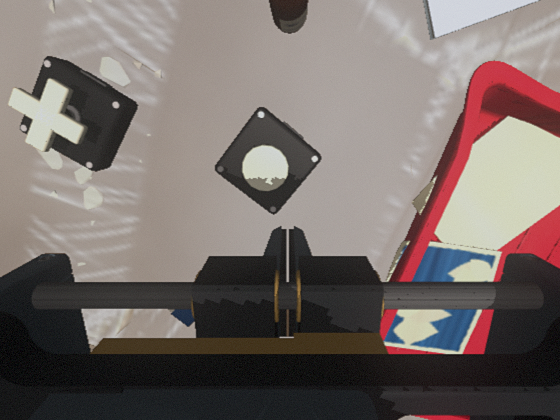

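The wrist view shows the round cap whole at about (265,167), box square around it, the closed fingertips at (287,230); this gives the cap at (569,19), agreeing with the top view.

Call:
apply_moves([
  [-1, 0.0125, 0.0155, -0.01, 0, 0, 0],
  [-1, 0.01, 0.012, -0.02, 0, 0, 0],
  [-1, 0, 0, -0.03, 0, 0, 0],
  [-1, 0, 0, -0.02, 0, 0, 0],
  [-1, 0, 0, 0, 0, 0, 0],
])

```text
time_s: 2.92
ee_pos: [560.7, 9.9, 89.5]
ee_rot: [-179.9, 0.4, 23.1]
force: [-1.6, 0.6, -0.8]
gripper_width: 0.8
gripper_force: 0.0
```

Call:
apply_moves([
  [-1, 0, 0, 0, 0, 0, 0],
  [-1, 0, 0, 0, 0, 0, 0],
])

```text
time_s: 3.08
ee_pos: [564.8, 10.1, 94.4]
ee_rot: [179.9, -0.2, 23.1]
force: [-1.0, -0.3, 0.2]
gripper_width: 0.6
gripper_force: 0.0
```

Run:
```python
from h import *
f=cams.grab_frame('wrist'); save('w2',f)
s=status.state(); print(s['ee_pos'],s['ee_rot'],s['force'],env.finger_overhang)
```

```text
[565.03900326  10.30212122  94.73348885] [179.90207283  -0.1971283   23.13665042] [-0.47426872 -0.27581638  0.91771223] 14.0
```

View pics/w2.png

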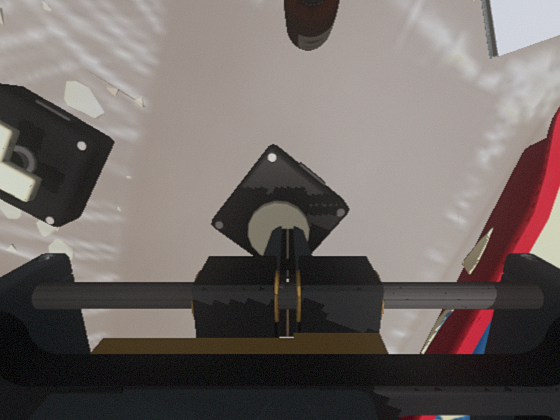

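The cap centre (278,230) is still left and ahead of the fingertip (287,230); the arm stands 4, 9 mm short. I shift and go down to just above the cap.

Call:
apply_moves([
  [-1, 0.002, 0.005, 0, 0, 0, 0],
  [-1, 0.002, 0.004, 0, 0, 0, 0],
  [-1, 0, 0, -0.005, 0, 0, 0],
  [-1, 0, 0, -0.005, 0, 0, 0],
  [-1, 0, 0, 0, 0, 0, 0],
])

```text
time_s: 3.55
ee_pos: [567.0, 20.2, 81.5]
ee_rot: [-180.0, 0.1, 23.2]
force: [-0.7, 0.1, -0.1]
gripper_width: 0.4
gripper_force: 0.0
```

Call:
apply_moves([
  [-1, 0, 0, 0, 0, 0, 0],
  [-1, 0, 0, 0, 0, 0, 0],
])

```text
time_s: 3.72
ee_pos: [567.7, 20.1, 82.4]
ee_rot: [-180.0, 0.0, 23.2]
force: [-0.5, -0.0, -0.2]
gripper_width: 0.5
gripper_force: 0.0
```

Call:
apply_moves([
  [-1, 0, 0, -0.003, 0, 0, 0],
  [-1, 0, 0, -0.003, 0, 0, 0],
  [-1, 0, 0, -0.003, 0, 0, 0],
  [-1, 0, 0, -0.003, 0, 0, 0],
  [-1, 0, 0, -0.002, 0, 0, 0],
])

```text
time_s: 4.13
ee_pos: [568.2, 20.0, 68.5]
ee_rot: [180.0, -0.0, 23.2]
force: [-0.2, -1.4, 3.1]
gripper_width: 0.6
gripper_force: 1.1
```

Call:
apply_moves([
  [-1, 0, 0, -0.001, 0, 0, 0],
  [-1, 0, 0, 0, 0, 0, 0],
  [-1, 0, 0, 0, 0, 0, 0],
])

```text
time_s: 4.38
ee_pos: [568.2, 20.0, 67.7]
ee_rot: [180.0, -0.0, 23.2]
force: [2.1, -0.1, 2.3]
gripper_width: 0.9
gripper_force: 0.8
```

Call:
apply_moves([
  [-1, 0, 0, -0.002, 0, 0, 0],
  [-1, 0, 0, -0.002, 0, 0, 0],
  [-1, 0, 0, -0.001, 0, 0, 0],
  [-1, 0, 0, 0, 0, 0, 0],
  [-1, 0, 0, 0, 0, 0, 0],
])

```text
time_s: 4.8
ee_pos: [568.2, 20.1, 63.3]
ee_rot: [180.0, -0.1, 23.2]
force: [0.4, -0.7, 7.1]
gripper_width: 0.5
gripper_force: 3.6
```

Call:
apply_moves([
  [-1, 0, 0, 0, 0, 0, 0],
  [-1, 0, 0, 0, 0, 0, 0],
])

```text
time_s: 4.97
ee_pos: [568.2, 20.0, 63.4]
ee_rot: [180.0, -0.1, 23.2]
force: [1.0, -0.5, 7.3]
gripper_width: 0.3
gripper_force: 3.5
```

7 N at tip 49.4 mm fits the stop exactly. Lifting off and on to the bar.

Call:
apply_moves([
  [-1, 0, 0, 0.004, 0, 0, 0],
  [-1, 0, 0, 0.016, 0, 0, 0],
  [-1, 0, 0, 0.03, 0, 0, 0],
  [-1, 0, 0, 0.03, 0, 0, 0],
  [-1, -0.006, 0.025, 0.02, 0, 0, 0],
])

```text
time_s: 5.38
ee_pos: [562.9, 42.5, 164.5]
ee_rot: [179.9, -0.1, 23.0]
force: [1.2, 0.6, 1.1]
gripper_width: 0.5
gripper_force: 0.0
```

Call:
apply_moves([
  [-1, -0.009, 0.036, 0, 0, 0, 0],
  [-1, -0.009, 0.036, 0, 0, 0, 0],
  [-1, -0.009, 0.036, 0, 0, 0, 0],
  [-1, -0.009, 0.036, 0, 0, 0, 0],
  [-1, -0.009, 0.036, 0, 0, 0, 0],
])

```text
time_s: 5.8
ee_pos: [515.3, 226.3, 162.0]
ee_rot: [180.0, 0.1, 23.2]
force: [0.8, 0.8, 0.2]
gripper_width: 0.5
gripper_force: 0.0
```

Call:
apply_moves([
  [-1, -0.009, 0.03, 0, 0, 0, 0],
  [-1, -0.012, 0.025, 0, 0, 0, 0],
  [-1, -0.012, 0.02, 0, 0, 0, 0],
  [-1, -0.012, 0.01, 0, 0, 0, 0],
  [-1, 0, 0, 0, 0, 0, 0],
])

```text
time_s: 6.22
ee_pos: [469.0, 311.6, 161.7]
ee_rot: [-180.0, 0.2, 23.4]
force: [0.0, -0.4, -0.4]
gripper_width: 0.3
gripper_force: 0.0
```

Call:
apply_moves([
  [-1, 0, 0, 0, 0, 0, 0],
  [-1, 0, 0, 0, 0, 0, 0],
])

```text
time_s: 6.38
ee_pos: [471.9, 309.4, 162.2]
ee_rot: [180.0, 0.1, 23.2]
force: [0.7, 0.6, -0.0]
gripper_width: 0.7
gripper_force: 0.0
```

Run:
```python
from h import *
f=cams.grab_frame('wrist'); save('w3',f)
s=status.state(); print(s['ee_pos'],s['ee_rot'],s['force'])
for q in ("cap_bar","switch_bar"):
    for r in finder.trace(q,'wrist')[:2]:
        l,t,w,h=r['rect']; ys,xs=np.nonzero(r['pixels']); print(q,r['score'],r['rect'],ray(f,l+w/2,t+h/2,65).round(1),ray(f,xs.mean(),ys.mean(),65).round(1))
```

```text
[472.17715257 309.21893656 162.35448956] [1.79966183e+02 3.53358483e-02 2.31477603e+01] [-0.12951415  0.33863799  0.23959389]
cap_bar 0.6 [204.7, 140.5, 57.9, 64.4] [485.9 364.4  65. ] [486.3 365.7  65. ]
switch_bar 0.57 [184.6, 108.2, 111.5, 111.9] [495.  361.7  65. ] [494.3 363.4  65. ]
switch_bar 0.5 [204.0, 141.0, 58.3, 65.5] [484.9 364.5  65. ] [485.6 365.7  65. ]
```

View pics/w3.png

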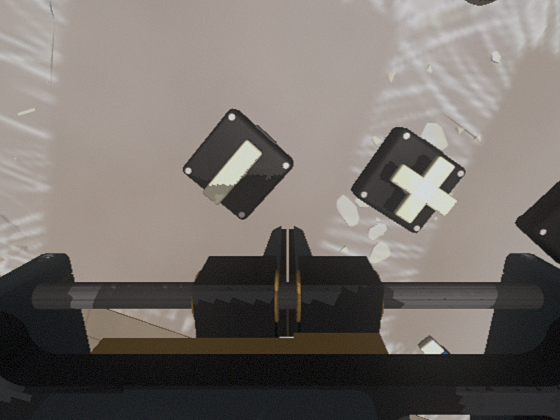

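The bar cap is centred at about (233,173), its box at (239,163), cross box to the right at (412,180). Bar at (486.5,366.5).

Call:
apply_moves([
  [-1, 0.005, 0.02, 0, 0, 0, 0],
  [-1, 0.005, 0.02, 0, 0, 0, 0],
  [-1, 0.0045, 0.017, 0, 0, 0, 0],
  [-1, 0, 0, -0.025, 0, 0, 0],
  [-1, 0, 0, -0.025, 0, 0, 0],
])

```text
time_s: 6.95
ee_pos: [488.3, 368.1, 113.4]
ee_rot: [-179.9, -0.3, 23.2]
force: [-0.4, 0.0, -0.9]
gripper_width: 0.6
gripper_force: 0.0
```

Call:
apply_moves([
  [-1, 0, 0, -0.01, 0, 0, 0],
  [-1, 0, 0, 0, 0, 0, 0],
  [-1, 0, 0, 0, 0, 0, 0],
  [-1, 0, 0, 0, 0, 0, 0],
])

```text
time_s: 7.28
ee_pos: [487.4, 367.2, 104.0]
ee_rot: [-180.0, -0.1, 23.2]
force: [-0.4, -0.4, 0.4]
gripper_width: 0.4
gripper_force: 0.0
```

Run:
```python
from h import *
f=cams.grab_frame('wrist'); save('w4',f)
s=status.state(); print(s['ee_pos'],s['ee_rot'],s['force'])
```

```text
[487.38715827 367.39090062 104.24204481] [-1.79965365e+02 -1.68005607e-01  2.31613400e+01] [-0.0913902   0.41114541  0.32001449]
```

View pics/w4.png

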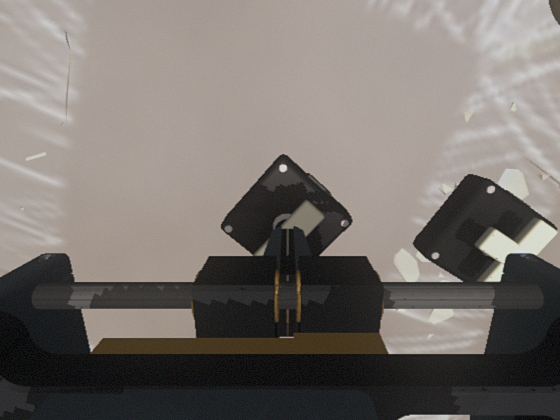

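The bar passes right under the fingertips at (287,230), box centred on column 287. Going down.

Call:
apply_moves([
  [-1, 0, 0, -0.011, 0, 0, 0],
  [-1, 0, 0, -0.009, 0, 0, 0],
  [-1, 0, 0, 0, 0, 0, 0],
  [-1, 0, 0, 0, 0, 0, 0],
  [-1, 0, 0, 0, 0, 0, 0],
])

```text
time_s: 7.75
ee_pos: [486.4, 367.1, 82.5]
ee_rot: [180.0, 0.0, 23.2]
force: [0.2, 1.1, -0.4]
gripper_width: 0.6
gripper_force: 0.0
```

Call:
apply_moves([
  [-1, 0, 0, -0.003, 0, 0, 0],
  [-1, 0, 0, -0.003, 0, 0, 0],
  [-1, 0, 0, -0.003, 0, 0, 0],
  [-1, 0, 0, -0.003, 0, 0, 0],
  [-1, 0, 0, -0.003, 0, 0, 0],
])

```text
time_s: 8.17
ee_pos: [486.8, 367.4, 67.7]
ee_rot: [-180.0, -0.1, 23.2]
force: [0.6, 1.0, 1.9]
gripper_width: 0.5
gripper_force: 1.2
```

Call:
apply_moves([
  [-1, 0, 0, 0, 0, 0, 0],
  [-1, 0, 0, 0, 0, 0, 0],
])

```text
time_s: 8.33
ee_pos: [486.6, 367.2, 67.5]
ee_rot: [-180.0, -0.0, 23.2]
force: [1.0, 1.4, 1.3]
gripper_width: 0.1
gripper_force: 0.7
```

Call:
apply_moves([
  [-1, 0, 0, -0.002, 0, 0, 0],
  [-1, 0, 0, -0.002, 0, 0, 0],
  [-1, 0, 0, 0, 0, 0, 0],
  [-1, 0, 0, 0, 0, 0, 0],
  [-1, 0, 0, 0, 0, 0, 0],
])

```text
time_s: 8.75
ee_pos: [486.6, 367.3, 64.3]
ee_rot: [-180.0, -0.1, 23.2]
force: [0.3, 0.1, 7.0]
gripper_width: 0.2
gripper_force: 2.9
```

Call:
apply_moves([
  [-1, 0, 0, 0, 0, 0, 0],
  [-1, 0, 0, 0, 0, 0, 0],
])

```text
time_s: 8.92
ee_pos: [486.6, 367.3, 64.3]
ee_rot: [-180.0, -0.1, 23.2]
force: [1.0, -0.5, 6.4]
gripper_width: 0.5
gripper_force: 2.9
```

Around 6–7 N at tip 50.3 mm: at the stop. On to the cross.

Call:
apply_moves([
  [-1, 0, 0, 0.004, 0, 0, 0],
  [-1, 0, 0, 0.016, 0, 0, 0],
  [-1, 0, 0, 0.03, 0, 0, 0],
  [-1, 0, 0, 0.03, 0, 0, 0],
  [-1, 0.004, -0.02, 0.02, 0, 0, 0],
])

```text
time_s: 9.33
ee_pos: [490.2, 349.5, 165.6]
ee_rot: [-179.9, -0.1, 23.3]
force: [1.5, 1.0, 0.7]
gripper_width: 0.6
gripper_force: 0.0
```

Call:
apply_moves([
  [-1, 0.007, -0.036, 0, 0, 0, 0],
  [-1, 0.007, -0.036, 0, 0, 0, 0],
  [-1, 0.007, -0.036, 0, 0, 0, 0],
  [-1, 0.007, -0.036, 0, 0, 0, 0],
  [-1, 0.006, -0.03, 0, 0, 0, 0],
])

```text
time_s: 9.75
ee_pos: [523.4, 170.5, 163.1]
ee_rot: [180.0, 0.2, 23.2]
force: [0.4, 0.1, 0.8]
gripper_width: 0.6
gripper_force: 0.0
```

Call:
apply_moves([
  [-1, 0, -0.02, 0, 0, 0, 0],
  [-1, 0, 0, 0, 0, 0, 0],
  [-1, 0, 0, 0, 0, 0, 0],
  [-1, 0, 0, 0, 0, 0, 0],
])

```text
time_s: 10.08
ee_pos: [523.9, 153.6, 163.3]
ee_rot: [-180.0, 0.1, 23.2]
force: [0.5, -0.1, 0.7]
gripper_width: 0.2
gripper_force: 0.0
```

Run:
```python
from h import *
f=cams.grab_frame('wrist'); save('w5',f)
s=status.state(); print(s['ee_pos'],s['ee_rot'],s['force'])
for q in ("cap_cross","switch_cross"):
    for r in finder.trace(q,'wrist')[:2]:
        l,t,w,h=r['rect']; ys,xs=np.nonzero(r['pixels']); print(q,r['score'],r['rect'],ray(f,l+w/2,t+h/2,65).round(1),ray(f,xs.mean(),ys.mean(),65).round(1))
```

```text
[524.02680268 153.94386121 163.37382848] [-1.79974673e+02  3.38981403e-02  2.32414214e+01] [-0.47670675 -0.06627249 -0.94837653]
cap_cross 0.59 [204.2, 141.5, 64.5, 66.4] [537. 206.  65.] [538.2 205.2  65. ]
cap_cross 0.37 [436.3, 37.1, 79.1, 51.3] [692.4  66.2  65. ] [694.2  66.3  65. ]
switch_cross 0.85 [190.5, 117.0, 105.4, 103.9] [543.9 202.5  65. ] [546.2 203.3  65. ]
switch_cross 0.43 [436.9, 37.3, 81.1, 49.5] [693.3  65.4  65. ] [694.   66.4  65. ]
```

View pics/w5.png

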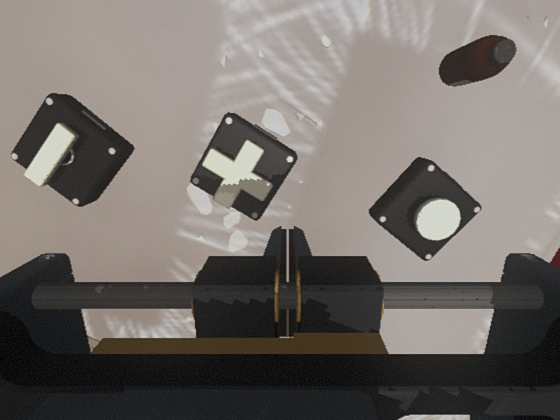

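The cross cap is centred at about (236,174), round box at right (430,210), bar box at left; all in place. Cross at (538,205.5).

Call:
apply_moves([
  [-1, 0.005, 0.018, 0, 0, 0, 0],
  [-1, 0.005, 0.018, 0, 0, 0, 0],
  [-1, 0.004, 0.0155, 0, 0, 0, 0],
  [-1, 0, 0, -0.025, 0, 0, 0],
  [-1, 0, 0, -0.025, 0, 0, 0],
])

```text
time_s: 10.65
ee_pos: [539.6, 207.1, 114.3]
ee_rot: [180.0, -0.3, 23.4]
force: [0.2, 0.7, -0.7]
gripper_width: 0.6
gripper_force: 0.0
```

Call:
apply_moves([
  [-1, 0, 0, -0.015, 0, 0, 0],
  [-1, 0, 0, -0.014, 0, 0, 0],
  [-1, 0, 0, 0, 0, 0, 0],
  [-1, 0, 0, 0, 0, 0, 0],
  [-1, 0, 0, 0, 0, 0, 0],
])

```text
time_s: 11.07
ee_pos: [538.9, 205.3, 85.4]
ee_rot: [180.0, -0.1, 23.2]
force: [0.8, -0.0, -0.0]
gripper_width: 0.1
gripper_force: 0.0
```

Call:
apply_moves([
  [-1, 0, 0, -0.003, 0, 0, 0],
  [-1, 0, 0, -0.003, 0, 0, 0],
  [-1, 0, 0, -0.003, 0, 0, 0],
  [-1, 0, 0, -0.003, 0, 0, 0],
  [-1, 0, 0, -0.003, 0, 0, 0],
])

```text
time_s: 11.48
ee_pos: [538.9, 204.8, 70.0]
ee_rot: [180.0, -0.1, 23.2]
force: [0.0, 0.5, 2.3]
gripper_width: 0.2
gripper_force: 1.2
```

Call:
apply_moves([
  [-1, 0, 0, -0.003, 0, 0, 0],
  [-1, 0, 0, -0.002, 0, 0, 0],
  [-1, 0, 0, 0, 0, 0, 0],
  [-1, 0, 0, 0, 0, 0, 0],
])

```text
time_s: 11.82
ee_pos: [538.9, 204.8, 65.0]
ee_rot: [180.0, -0.1, 23.2]
force: [0.8, 1.4, 4.6]
gripper_width: 0.6
gripper_force: 2.3
```

Call:
apply_moves([
  [-1, 0, 0, -0.0015, 0, 0, 0],
  [-1, 0, 0, 0, 0, 0, 0],
  [-1, 0, 0, 0, 0, 0, 0],
  [-1, 0, 0, 0, 0, 0, 0],
])

```text
time_s: 12.15
ee_pos: [538.9, 204.7, 63.9]
ee_rot: [180.0, -0.1, 23.2]
force: [0.2, 0.7, 6.3]
gripper_width: 0.4
gripper_force: 3.2
```

Force rose with the cushion's slope, so this key is at its stop too. Lifting off clear and checking.

Call:
apply_moves([
  [-1, 0, 0, 0.004, 0, 0, 0],
  [-1, 0, 0, 0.016, 0, 0, 0],
  [-1, 0, 0, 0.03, 0, 0, 0],
  [-1, 0, 0, 0.04, 0, 0, 0],
  [-1, 0, 0, 0.04, 0, 0, 0],
])

```text
time_s: 12.57
ee_pos: [536.6, 203.8, 193.0]
ee_rot: [-180.0, 0.3, 23.2]
force: [-0.3, 0.1, 0.4]
gripper_width: 0.4
gripper_force: 0.0
```

Call:
apply_moves([
  [-1, -0.02, -0.036, 0, 0, 0, 0],
  [-1, -0.02, -0.036, 0, 0, 0, 0],
  [-1, -0.02, -0.036, 0, 0, 0, 0],
  [-1, -0.02, -0.036, 0, 0, 0, 0],
  [-1, -0.02, -0.036, 0, 0, 0, 0],
])

```text
time_s: 12.98
ee_pos: [435.9, 23.1, 192.5]
ee_rot: [-180.0, 0.2, 23.3]
force: [0.4, -0.4, -0.8]
gripper_width: 0.2
gripper_force: 0.0
```

Call:
apply_moves([
  [-1, -0.02, -0.036, 0, 0, 0, 0],
  [-1, -0.02, -0.036, 0, 0, 0, 0],
  [-1, -0.02, -0.036, 0, 0, 0, 0],
  [-1, 0, 0, 0, 0, 0, 0],
  [-1, 0, 0, 0, 0, 0, 0],
])

```text
time_s: 13.4
ee_pos: [376.6, -84.8, 192.8]
ee_rot: [-179.9, 0.1, 22.9]
force: [0.8, 0.3, 0.1]
gripper_width: 0.2
gripper_force: 0.0
```

Run:
```python
from h import *
f=cams.grab_frame('top')
for k,r in {'round':[356,183,22,19],'bar':[199,212,15,34],'cross':[266,195,27,22]}.items():
    c,st=cap(f,r); print(k,c.round(1),st)
g=cams.grab_frame('scene')
for k,r in {'round':(337,179,22,11),'bar':(209,260,9,27),'cross':(264,216,29,25)}.items():
    c,st=cap(g,r); print(k,c.round(1),st)
a,b,c=[cv2.cvtColor(x,cv2.COLOR_RGB2BGR)[120:330,150:430] for x in (f['color'],g['color'],cams.grab_frame('scene')['color'])]
o=cv2.imread('pics/scene0.png')[120:330,150:430]
cv2.imwrite('pics/end.png',cv2.hconcat([cv2.resize(x,None,fx=1.42,fy=2.0,interpolation=3) if 0 else cv2.resize(x,None,fx=1.42,fy=1.42,interpolation=3) for x in (b,o)]))
print(status.state()['ee_pos'],status.state()['time_s'])
```

```text
round [366.3 192.7] [  5   5  19  18 275]
bar [206.8 230.6] [  4   9  17  29 253]
cross [280.9 206.9] [  5   2  29  28 405]
round [347.8 183. ] [  0   0  30  19 448]
bar [213.7 270.1] [  0   0  17  33 380]
cross [278.1 222.4] [  0   0  37  28 652]
[378.55548023 -82.66245078 192.9189987 ] 13.55
```

View pics/end.png

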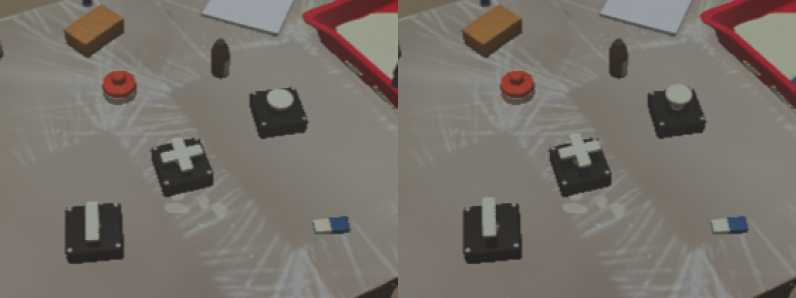

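Left (now) against right (start): all three caps, at (281,98), (181,153) and (92,220), stand visibly lower. The boxes and bystanders haven't moved, and the robot is clear.

```bash
python3 -c "
from h import *
print(env.job_done())"
```

```text
the job is handed in; nothing more can be done
None
```

I pressed the round, bar and cross keys fully down in that order at about 6–7 N each; the pictures show all three staying down with the boxes and bystanders unmoved, and I handed the job in at about 13.6 s (no verdict was returned).

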